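Press the lid onto a sample tin with the treadle press

ROBOT

A 6-joint arm with a two-finger parallel gripper is mounted at the origin on the work surface; the furniture and walls round the work are solid. World frame = base frame: x ahead of the robot, y to its left, z up, the work surface at z = 0. Lengths are in m, angles in degrees, forces in N, time in s.
With the tool pointing down it reaches from about 0.325 to 0.925 m from the base axis. Payload 3.1 kg.
Tool frame: the origin (TCP) lies at the very end of the fingers, on their centre line; the grasp point (between the pads) lies 19 mm behind it (env.grasp_offset is the distance from the TCP to the grasp point, in m); z points along the fingers, y is the line along which they close (so a half turn about z gives the same grasp; the last joint's range is limited). The gripper opens to 85 mm and grips with 20 to 120 N. Pads are 22 mm wide; open, the fingers measure 114 mm over their backs; the gripper's body (76 mm by 85 mm) begins 54 mm behind the grasp point. The pads swing forward as they close: fully open they stand 13 mm farther back than shut.
Start: joints at [62.097, 12.427, 92.441, -0, 75.132, -6.429], TCP at [0.229, 0.582, 0.231] pointing down, gripper open.
Joint ranges: [-157.48, 157.48], [-44.54, 120.13], [17.64, 146.25], [-64.5, 244.5], [7.68, 150.69], [-147.95, 147.95]. Speed limits (degrees/s): [159.86, 159.86, 180, 180, 180, 180].

INTERFACE

Orientations are given as [roll, pitch, yaw] about the fixed x, y, z axes, in that order (R = Rz(yaw) Ry(pitch) Rx(roll)).
In Python, from rig import env gives the robot as it stands.
- The arm moves only by the tool servo_tool, never from a script. Its argument "motion" is a list of rows, each an object with "translation": the shift along the world's x, y, z in m, a list of three; "delta_rot": the turn, a rotation vector about the world's x, y, z in degrees, a list of three; "jaw": the opening, from 0 (shut) to 1 (fully open). A call has 1 to 20 rows; each row shifts and turns the commanded pose from where the row before left it; what a row does not reach is not made up. A row lasts 1/12 s, in which the tool goes at most 41.7 mm and 7.16 degrees, less where a joint would pass 70% of its speed; a pose out of reach is approached as far as the arm can. A call is refused whole if a number of a shift passes 0.0417 or a number of a turn 7.16, either way. A call with a gripper value outside its range is refused whole. The fingers move at their own pace and stop on an object; "force" is the grip in N (left out, the last holds). Time passes only in rows, so rows that do not move let the fingers close. It gives the time, the measured TCP pose, the force, the opening and the grip force at its end, in the units of the state.
- env.read_state(): the state, without advancing time (a new reading comes with each control period).
- env.capture(name): name is "side" or "top" or "wrist"; returns (picture, depth): 420x560x3 uint8, red, green, blue; 420x560 float32, m along the optical axis (not along the pixel's ray), 0 where there is no reading.
- env.calibration(name): a dict with "mtx" (3x3 intrinsics, pixels), "cam_to_world" (4x4, takes a point from camera to world coordinates); the wrist camera has in their place "hand_eye" (4x4, takes a point from camera to tool coordinates, whose origin is the TCP and whose axes are the flange's). Camera axes: x right, y down, z forward; pixel columns grow to the right and rows downward; lengths in m; the calibration is good to about 2 mm. The wrist camera is an equidistant fisheye: a pixel r from the principal point sees the ray r / f radians off the axis. A picture is of the moment at which its call begins: read the wrist's pose just before it. calibration takes no time and is no camera call.
- env.hand_in(): hands the job in; it is judged then, once.
The state is a dict: "clock": time; "joint_pos": joint angles; "dq": joint speeds; "joint_efforts": joint torques, N m; "eef_pos": TCP position; "ee_rot": TCP orientation; "contact_force": force on the tool from outside, world axes, zero at the start; "ft_torque": the same for the moment, N m; "grip_width": finger opening in m; "grip_force": force on a finger pad.
Only numpy, scipy, OpenCV 4.12 (cv2) and the standard library are available. Lean on these libraries where they do the work, as an engineer would, in place of code of your own. Each camera call takes 0.05 s, during which the arm holds its last target. There are 200 camera calls.

TASK

One sample tin's push-in lid still stands proud. Stand that tin on the press's shuttle at its loading end, slide the shuttle fully home under the ram, press the treadle right down to its stop for a moment so that the press closes the lid, and let the treadle spring back up. Then draw the shuttle fully out again and stand the tin upright, lid home, in the shallow grey tray, let go of it, and leave everything else where it is.

Things in the scene. Friction and masses are not known exactly. Their poses are not given: they have to be found in the camera images.
- tin: The tin to close: upright bare-metal cylinder, 62 mm diameter, body 64 mm tall, 0.2 to 0.3 kg; its push-in lid (59 mm disc, 4 mm thick) stands 6.5 to 8 mm above the body's rim, a dark neck showing in the gap. Grip it by the body. Origin: centre of its underside, z up. It starts in one of three places in a row along y (0.1 m apart), with the closed tin and the tray in the others.
- tin_lid (a joint): How far the lid is pressed in, m: 0 to 0.0015 at the start (proud), 0.008 fully home (disc on the rim). It is a stiff friction fit (12 N) that stays where it is left.
- closed_tin: A bystander: the same tin with its lid already home (68 mm tall overall). Leave it alone. Origin: centre of its underside.
- press: Fixed lidding press. Origin: its underside, below the ram axis; x points from the treadle (front, -x) to the column (back); y is the way the shuttle slides home. Foot plate x -0.070..0.052 (0.072 at the column), y -0.205..0.065 m. Column at x 0.044..0.070, y +-0.035; head x -0.021..0.070, y +-0.022, z 0.190..0.246. Ram pad (50 mm) underside at z 0.150, 0.1285 with the treadle fully down.
- shuttle (a joint): Shuttle slide, m: 0 = fully out at the loading end, 0.125 = fully home with its deck centre under the ram axis. Starts at 0 to 0.03. Friction 1.5 N; stays where it is left.
- shuttle_deck (a point): Centre of the shuttle's flat deck, on its surface, 0.060 m above the desk; axes as the press. The deck is 78 mm square inside a lip 4 mm high; the tin stands on its middle.
- shuttle_knob (a point): Middle of the black upright knob on an arm at the front of the shuttle, 85 mm before (press -x) the deck centre: 22 mm diameter, its top 20 mm above this point, which is 0.0865 m above the desk. Grip it from above, fingers on its +y and -y sides; push along press +y to send the shuttle home, pull along -y to draw it out.
- pedal (a joint): Treadle angle, rad: 0 = up at rest, 0.2 = down on its stop. A spring returns it; hinge line along press y at press x = 0, 0.022 m above the desk.
- pedal_pad (a point): Centre of the top of the treadle's dark tread plate (56 mm long, 60 mm wide) at the front of the press, about 0.18 m in front of the ram axis. At rest about 0.067 m above the desk, at the stop about 0.031 m: 36 to 37 mm of travel. Push straight down; about 5 N at first, up to 20 N near the stop when the lid goes in.
- tray: Shallow grey plastic tray fixed on the desk, 90 mm square with an 8 mm high rim. Origin: centre of its underside; axes along its sides.
- tray_floor (a point): Centre of the tray's inner floor, 5 mm above the desk (inside 82 mm square).
- stain: Bystander: brown glass dropper bottle, 33 mm diameter, 88 mm tall, beside the books. Origin: underside.
- note_block: Bystander: block of sticky notes 78 x 78 x 21 mm. Origin: underside.

How it is judged (in metres and radians):
On the way, in this order (a step that is already met when the one before it is completed fails the run):
1. the tin stands on the shuttle's deck at the loading end, released (x of tin in the frame of shuttle_deck between -0.012 and 0.012 m and y of tin in the frame of shuttle_deck between -0.012 and 0.012 m and z of tin in the frame of shuttle_deck between -0.005 and 0.005 m and angle between tin's own z axis and vertical below 0.1 rad and contact force between the fingers and tin below 0.1 N and value of joint shuttle below 0.05 m and value of joint tin_lid below 0.004 m), for 0.2 s.
2. the shuttle is home under the ram with the tin on it, the lid still proud (x of tin in the frame of shuttle_deck between -0.012 and 0.012 m and y of tin in the frame of shuttle_deck between -0.012 and 0.012 m and z of tin in the frame of shuttle_deck between -0.005 and 0.005 m and angle between tin's own z axis and vertical below 0.1 rad and value of joint shuttle above 0.119 m and value of joint tin_lid below 0.004 m), for 0.1 s.
3. the treadle is down on its stop with the tin under the ram, and the lid is home (x of tin in the frame of shuttle_deck between -0.012 and 0.012 m and y of tin in the frame of shuttle_deck between -0.012 and 0.012 m and z of tin in the frame of shuttle_deck between -0.005 and 0.005 m and angle between tin's own z axis and vertical below 0.1 rad and value of joint shuttle above 0.115 m and value of joint pedal above 0.188 rad and value of joint tin_lid above 0.0062 m), for 0.2 s.
4. the treadle has sprung back up (x of tin in the frame of shuttle_deck between -0.012 and 0.012 m and y of tin in the frame of shuttle_deck between -0.012 and 0.012 m and z of tin in the frame of shuttle_deck between -0.005 and 0.005 m and angle between tin's own z axis and vertical below 0.1 rad and value of joint pedal below 0.02 rad), for 0.1 s.
5. the shuttle is fully out again with the closed tin on it (x of tin in the frame of shuttle_deck between -0.012 and 0.012 m and y of tin in the frame of shuttle_deck between -0.012 and 0.012 m and z of tin in the frame of shuttle_deck between -0.005 and 0.005 m and angle between tin's own z axis and vertical below 0.1 rad and value of joint shuttle below 0.01 m), for 0.1 s.
At the end, for the whole second after the job is handed in: The tin stands upright (within 0.1 rad) on the tray's floor, within 20 mm of its centre each way, released and at rest, its lid pressed in at least 6.2 of 8 mm; the treadle is up (below 0.02 rad) and the shuttle out (within 20 mm of its loading end) (x of tin in the frame of tray_floor between -0.02 and 0.02 m and y of tin in the frame of tray_floor between -0.02 and 0.02 m and z of tin in the frame of tray_floor between -0.005 and 0.005 m and angle between tin's own z axis and vertical below 0.1 rad and value of joint tin_lid above 0.0062 m and value of joint pedal below 0.02 rad and value of joint shuttle below 0.02 m and contact force between the fingers and tin below 0.1 N and linear speed of tin below 0.02 m/s); the robot touches nothing.
It fails at once if a bystander (closed tin, note block, brown dropper bottle) is moved more than 20 mm (distance of any of closed_tin, note_block, stain from where it was at the start of the episode above 0.02 m).
It fails at once if the tin is tipped by more than 0.6 rad (angle between tin's own z axis and vertical above 0.6 rad).
It fails at once if the closed tin is tipped by more than 0.3 rad (angle between closed_tin's own z axis and vertical above 0.3 rad).
It also fails if it takes over 72 s, if anything falls off the work surface, if the arm or the gripper's body presses on something with over 40 N, if the wrist force passes 120 N, or if a joint passes its speed limit or range.

## Working session

There is one attempt and no reset: what is moved stays moved. The work goes in short steps, Python scripts to look and compute and a tool call to move; the robot and the scene stay as the last step left them, time stands still between calls to the robot, and variables do not carry over. Pictures are saved under pics/ and viewed, at most 10 in all, crops included, and the job is handed in when it is done.

Besides the shell and the picture viewer there is one more tool, called after ">>>" as name(argument=value, ...), one argument or row to a line, values as JSON. servo_tool: Moves the arm, as the interface text tells. Its arguments: {"type":"object","properties":{"motion":{"type":"array","items":{"type":"object","properties":{"translation":{"type":"array","items":{"type":"number"}},"delta_rot":{"type":"array","items":{"type":"number"}},"jaw":{"type":"number"}}}},"force":{"type":"number"}},"required":["motion"]}

```bash
mkdir -p pics; python3 - <<'E'
from rig import env
import cv2,numpy as np
for n in ("top","side"):
    p,d=env.capture(n); np.save(f"pics/{n}_d.npy",d); cv2.imwrite(f"pics/{n}0.png",p[:,:,::-1])
    c=env.calibration(n); print(n,np.round(c["mtx"],1).tolist(),np.round(c["cam_to_world"],4).tolist())
s=env.read_state();print(s)
E
```

```text
top [[394.4, 0.0, 280.3], [0.0, 394.4, 207.0], [0.0, 0.0, 1.0]] [[-0.0242, -0.9917, 0.1267, 0.367], [-0.9997, 0.0252, 0.0061, -0.1343], [-0.0092, -0.1265, -0.9919, 0.9294], [0.0, 0.0, 0.0, 1.0]]
side [[512.8, 0.0, 280.5], [0.0, 512.8, 214.5], [0.0, 0.0, 1.0]] [[-0.9999, 0.0077, 0.0123, 0.4607], [-0.0028, 0.731, -0.6823, 0.6971], [-0.0143, -0.6823, -0.7309, 0.9521], [0.0, 0.0, 0.0, 1.0]]
{'clock': 0.1, 'joint_pos': array([ 6.20979754e+01,  1.24725984e+01,  9.25215547e+01, -5.72216467e-04,
        7.51316555e+01, -6.42972834e+00]), 'dq': array([ 0.15487107, -0.11424754, -0.17296887,  0.03050216,  0.06570573,
        0.03814841]), 'joint_efforts': array([-1.03103837e-03, -3.98073792e+01, -3.04969883e+01, -2.59316630e-04,
        4.12050387e-03, -2.44100740e-06]), 'eef_pos': array([0.22842439, 0.58096057, 0.23007639]), 'ee_rot': array([-1.79874921e+02, -1.35393525e-02,  1.58527836e+02]), 'contact_force': array([-0.78572205,  0.09739358, -0.38423384]), 'ft_torque': array([ 0.00740798,  0.07172633, -0.00718886]), 'grip_force': 0.0, 'grip_width': 0.08520321187221405}
```

View pics/top0.png

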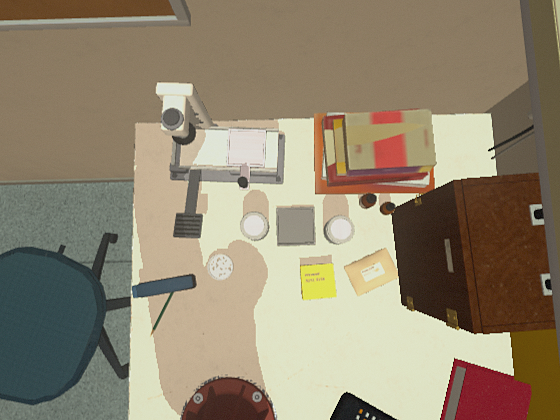

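View pics/side0.png

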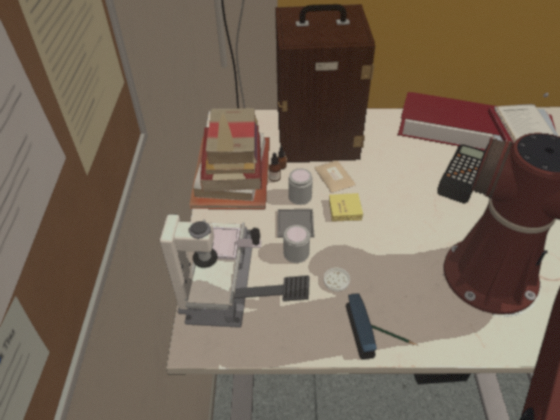

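Top view: tins at (254,226) and (339,229), with the tray between them at (295,225). The shuttle deck is at (246,146), the knob at (242,182), the tread at (187,225) and the ram head at about (172,115). Next I'll get positions from depth and zoom in.

```bash
cat > h.py <<'E'
import numpy as np,cv2
from rig import env
def cloud(n,d):
    c=env.calibration(n);K=c["mtx"];T=np.array(c["cam_to_world"])
    v,u=np.mgrid[:d.shape[0],:d.shape[1]]
    P=np.stack([(u-K[0][2])/K[0][0]*d,(v-K[1][2])/K[1][1]*d,d],-1)
    return P@T[:3,:3].T+T[:3,3]
E
python3 - <<'E'
from h import *
d=np.load("pics/top_d.npy");W=cloud("top",d)
def st(name,c,r,z0,z1):
    u,v=c;w=W[v-r:v+r+1,u-r:u+r+1].reshape(-1,3);w=w[(w[:,2]>z0)&(w[:,2]<z1)]
    if len(w): 
        R=cv2.minAreaRect((w[:,:2]*1000).astype(np.float32)); print(name,len(w),"med",w.mean(0).round(4),"mid",((w.min(0)+w.max(0))/2).round(4),"z95",np.percentile(w[:,2],[50,95]).round(4),R)
st("tinL",(254,226),20,.06,.09);st("tinR",(339,229),20,.06,.09)
st("tray",(295,225),24,.003,.02);st("deck",(246,146),24,.055,.07)
st("knob",(242,182),9,.095,.12);st("pad",(187,225),18,.055,.09);st("desk",(290,330),5,-.1,.1)
st("head",(172,115),30,.2,.28)
d2=np.load("pics/side_d.npy");W2=cloud("side",d2)
W=W2
st("s tinL",(296,235),20,.06,.09);st("s tinR",(300,177),20,.06,.09);st("s knob",(254,236),9,.095,.12);st("s pad",(296,288),18,.05,.09);st("s deck",(224,242),20,.055,.07);st("s tray",(295,222),25,.003,.012)
a=cv2.imread("pics/top0.png")[90:260,150:370];b=cv2.imread("pics/side0.png")[150:320,160:340]
cv2.imwrite("pics/c1.png",np.vstack([np.hstack([cv2.resize(a,(440,340),interpolation=3),cv2.resize(b,(360,340),interpolation=3)])]))
E
```

```text
tinL 632 med [ 0.4374 -0.0698  0.0683] mid [ 0.4382 -0.07    0.0672] z95 [0.0686 0.0713] ((438.2618408203125, -69.91633605957031), (62.03544998168945, 60.03627395629883), 88.90543365478516)
tinR 642 med [ 0.4239 -0.257   0.0744] mid [ 0.4247 -0.2586  0.0707] z95 [0.0754 0.078 ] ((424.64227294921875, -258.6767578125), (61.57926559448242, 59.49669647216797), 88.49827575683594)
tray 1327 med [ 0.4384 -0.1629  0.0057] mid [ 0.4427 -0.1618  0.0078] z95 [0.0053 0.0092] ((442.78411865234375, -161.86192321777344), (113.67861938476562, 112.06730651855469), 89.86280822753906)
deck 1550 med [ 0.6154 -0.0543  0.0609] mid [ 0.6148 -0.0547  0.0616] z95 [0.0607 0.0652] ((613.62939453125, -51.70673751831055), (110.30903625488281, 102.08834838867188), 86.22049713134766)
knob 83 med [ 0.5286 -0.0499  0.1054] mid [ 0.5289 -0.05    0.103 ] z95 [0.106  0.1091] ((529.11669921875, -50.14162826538086), (19.02562713623047, 19.1179141998291), 85.07121276855469)
pad 740 med [0.4443 0.0743 0.0674] mid [0.4485 0.0752 0.066 ] z95 [0.068  0.0741] ((448.92449951171875, 74.9647445678711), (60.00693893432617, 69.9125
[... 866 characters left out ...]
022] z95 [0.1043 0.1078] ((531.2757568359375, -46.109745025634766), (19.813400268554688, 18.164722442626953), 34.473785400390625)
s pad 693 med [0.4456 0.0797 0.0664] mid [0.4476 0.0777 0.0641] z95 [0.0667 0.0731] ((448.861083984375, 76.8939208984375), (61.058189392089844, 65.38321685791016), 85.01522827148438)
s deck 782 med [ 0.5978 -0.053   0.0601] mid [ 0.5951 -0.0501  0.0612] z95 [0.0599 0.0644] ((593.4848022460938, -50.665069580078125), (71.15978240966797, 95.63701629638672), 5.055551528930664)
s tray 551 med [ 0.4387 -0.1775  0.0054] mid [ 0.439  -0.1698  0.0075] z95 [0.0048 0.0096] ((439.18560791015625, -169.17169189453125), (163.28244018554688, 126.0650405883789), 89.23438262939453)
```

View pics/c1.png

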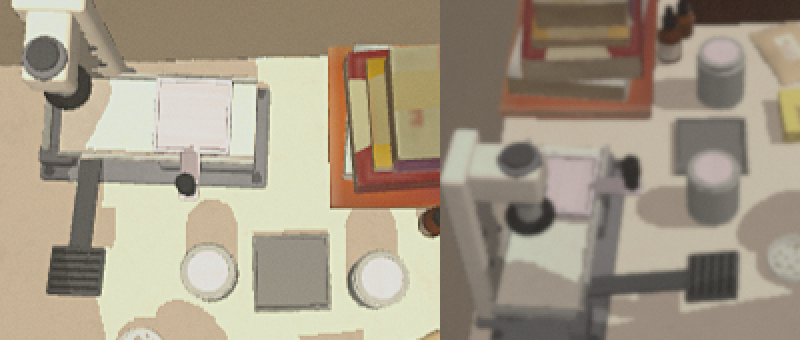

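The crop confirms it. The tin at the right of the top view, near (0.425,-0.257), is proud with its top at 0.075; the left one's top is at 0.068, so it is closed. I'll refine the tray, deck, press yaw and pad centres.

```bash
python3 - <<'E'
from h import *
p=cv2.imread("pics/top0.png");d=np.load("pics/top_d.npy");W=cloud("top",d)
hsv=cv2.cvtColor(p,cv2.COLOR_BGR2HSV)
c=env.calibration("top");K=np.array(c["mtx"]);T=np.array(c["cam_to_world"])
def at(u,v,z):
    r=T[:3,:3]@np.linalg.inv(K)@[u,v,1]; return (T[:3,3]+r*(z-T[2,3])/r[2])[:2].round(4)
def blob(mask,z,seed):
    mask=cv2.morphologyEx(mask.astype(np.uint8),cv2.MORPH_OPEN,np.ones((3,3)))
    n,l,s,_=cv2.connectedComponentsWithStats(mask);k=l[seed[1],seed[0]]
    q=np.argwhere(l==k)[:,::-1]; w=np.array([at(u,v,z) for u,v in q])
    R=cv2.minAreaRect((w*1000).astype(np.float32));print(k,len(q),R)
b,g,r=[p[:,:,i].astype(int) for i in range(3)]
print(p[140,246],p[225,295],p[140,220],p[225,187])
z=W[:,:,2]
blob((abs(r-g)<14)&(g>90)&(g<150)&(z<.02),.006,(295,225)) # tray
blob((r-g>8)&(r>150)&(z>.05)&(z<.07)&(b-g>-3),.0625,(246,146))
blob((g<100)&(z>.045)&(z<.08),.067,(187,225))
print("deck",[at(u,v,.063) for u,v in((229,129),(266,129),(266,167),(229,167))])
print("note",at(318,282,.02),"bottles",at(368,200,.05),at(387,208,.05),"box",W[240,400].round(3))
print("books",W[150:190,330:420].reshape(-1,3)[:,2].max(),at(315,190,.03))
E
```

```text
[211 218 225] [130 144 151] [215 228 223] [68 75 79]
10 1290 ((440.6199951171875, -161.0859375), (87.190673828125, 87.05582427978516), 88.59639739990234)
0 235200 ((501.3184509277344, -120.00006103515625), (1327.72412109375, 944.7023315429688), 88.2466049194336)
8 743 ((470.480712890625, 75.07793426513672), (59.09807205200195, 104.34767150878906), 88.61775207519531)
deck [array([ 0.6595, -0.0167]), array([ 0.6572, -0.1009]), array([ 0.569 , -0.0991]), array([ 0.5712, -0.016 ])]
note [ 0.3096 -0.2101] bottles [ 0.4902 -0.3265] [ 0.471 -0.368] box [ 0.399 -0.392  0.053]
books 0.9294176772406437 [ 0.5194 -0.2099]
```

>>> servo_tool(
  motion=[
    {"translation":[0.03,-0.028,0],"jaw":1,"delta_rot":[0,0,-7]},
    {"translation":[0.03,-0.028,0],"delta_rot":[0,0,-7],"jaw":1},
    {"translation":[0.03,-0.028,0],"delta_rot":[0,0,-7],"jaw":1},
    {"translation":[0.03,-0.028,0],"delta_rot":[0,0,-7],"jaw":1},
    {"translation":[0.03,-0.028,0],"delta_rot":[0,0,-7],"jaw":1},
    {"translation":[0.03,-0.028,0],"delta_rot":[0,0,-7],"jaw":1},
    {"translation":[0.01,-0.04,0],"delta_rot":[0,0,-7],"jaw":1},
    {"translation":[0.006,-0.04,0],"delta_rot":[0,0,-7],"jaw":1},
    {"translation":[0,-0.04,0],"delta_rot":[0,0,-7],"jaw":1},
    {"translation":[0,-0.04,0],"delta_rot":[0,0,-5.5],"jaw":1},
    {"translation":[0,-0.04,0],"jaw":1},
    {"translation":[0,-0.04,0],"jaw":1},
    {"translation":[0,-0.04,0],"jaw":1},
    {"translation":[0,-0.04,0],"jaw":1},
    {"translation":[0,-0.04,0],"jaw":1},
    {"translation":[0,-0.04,0],"jaw":1},
    {"translation":[0,-0.04,0],"jaw":1},
    {"translation":[0,-0.04,0],"jaw":1},
    {"translation":[0,-0.04,0],"jaw":1},
    {"translation":[0,0,0],"jaw":1},
  ],
)

```text
schema error: expected keys translation, delta_rot, jaw
```

>>> servo_tool(
  motion=[
    {"translation":[0.03,-0.028,0],"delta_rot":[0,0,-7],"jaw":1},
    {"translation":[0.03,-0.028,0],"delta_rot":[0,0,-7],"jaw":1},
    {"translation":[0.03,-0.028,0],"delta_rot":[0,0,-7],"jaw":1},
    {"translation":[0.03,-0.028,0],"delta_rot":[0,0,-7],"jaw":1},
    {"translation":[0.03,-0.028,0],"delta_rot":[0,0,-7],"jaw":1},
    {"translation":[0.03,-0.028,0],"delta_rot":[0,0,-7],"jaw":1},
    {"translation":[0.01,-0.04,0],"delta_rot":[0,0,-7],"jaw":1},
    {"translation":[0.006,-0.04,0],"delta_rot":[0,0,-7],"jaw":1},
    {"translation":[0,-0.04,0],"delta_rot":[0,0,-7],"jaw":1},
    {"translation":[0,-0.04,0],"delta_rot":[0,0,-5.5],"jaw":1},
    {"translation":[0,-0.04,0],"delta_rot":[0,0,0],"jaw":1},
    {"translation":[0,-0.04,0],"delta_rot":[0,0,0],"jaw":1},
    {"translation":[0,-0.04,0],"delta_rot":[0,0,0],"jaw":1},
    {"translation":[0,-0.04,0],"delta_rot":[0,0,0],"jaw":1},
    {"translation":[0,-0.04,0],"delta_rot":[0,0,0],"jaw":1},
    {"translation":[0,-0.04,0],"delta_rot":[0,0,0],"jaw":1},
    {"translation":[0,-0.04,0],"delta_rot":[0,0,0],"jaw":1},
    {"translation":[0,-0.04,0],"delta_rot":[0,0,0],"jaw":1},
    {"translation":[0,-0.04,0],"delta_rot":[0,0,0],"jaw":1},
    {"translation":[0,0,0],"delta_rot":[0,0,0],"jaw":1},
  ],
)

```text
clock: 1.77
eef_pos: [0.4244, -0.1127, 0.2314]
ee_rot: [180.0, 0.2, 89.6]
contact_force: [0.7, -0.0, 0.2]
grip_width: 0.085
grip_force: 0.0
```

>>> servo_tool(
  motion=[
    {"translation":[0,-0.036,-0.01],"delta_rot":[0,0,0],"jaw":1},
    {"translation":[0,-0.036,-0.02],"delta_rot":[0,0,0],"jaw":1},
    {"translation":[0,-0.036,-0.02],"delta_rot":[0,0,0],"jaw":1},
    {"translation":[0,-0.036,-0.02],"delta_rot":[0,0,0],"jaw":1},
    {"translation":[0,0,-0.02],"delta_rot":[0,0,0],"jaw":1},
    {"translation":[0,0,0],"delta_rot":[0,0,0],"jaw":1},
  ],
)

```text
clock: 2.27
eef_pos: [0.4216, -0.2493, 0.1366]
ee_rot: [-179.6, -0.4, 89.8]
contact_force: [-1.7, 0.9, -1.2]
grip_width: 0.0857
grip_force: 0.0
```

```bash
python3 - <<'E'
from h import *
s=env.read_state();p,d=env.capture("wrist");print(s["eef_pos"],s["ee_rot"])
c=env.calibration("wrist");print(c)
cv2.imwrite("pics/w1.png",p[:,:,::-1])
E
```

```text
[ 0.42159383 -0.2493378   0.13658547] [-179.57200917   -0.35467795   89.83962461]
{'mtx': array([[325.1922621 ,   0.        , 278.05878915],
       [  0.        , 325.1922621 , 213.57064607],
       [  0.        ,   0.        ,   1.        ]]), 'hand_eye': array([[ 7.68072420e-04, -9.52460089e-01, -3.04662417e-01,
         7.85570757e-02],
       [ 9.99999522e-01,  5.47348371e-04,  8.09895020e-04,
        -5.03503628e-04],
       [-6.04636206e-04, -3.04662894e-01,  9.52460055e-01,
        -1.42337740e-01],
       [ 0.00000000e+00,  0.00000000e+00,  0.00000000e+00,
         1.00000000e+00]])}
```

View pics/w1.png

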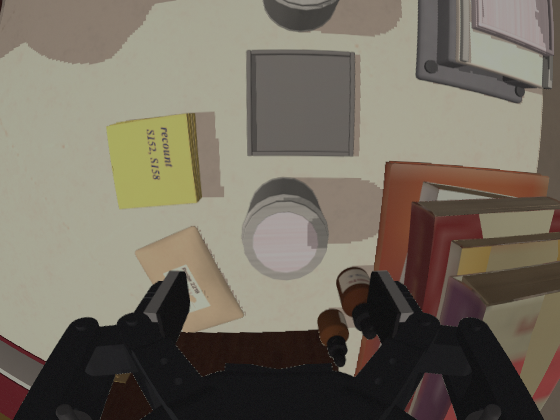

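The wrist view shows the proud tin's lid centred near (285,241), with clear floor at both finger sides. The tray is at (301,102) and the bottles at (355,295).

```bash
cat >> h.py <<'E'
from scipy.spatial.transform import Rotation as Ro
def wpix(u,v,z,s=None):
    s=s or env.read_state();c=env.calibration("wrist");K=c["mtx"];H=np.array(c["hand_eye"])
    x,y=(u-K[0][2])/K[0][0],(v-K[1][2])/K[1][1];r=np.hypot(x,y)+1e-9
    ray=np.array([x/r*np.sin(r),y/r*np.sin(r),np.cos(r)])
    R=Ro.from_euler("xyz",s["ee_rot"],degrees=True).as_matrix()
    o=R@H[:3,3]+s["eef_pos"];w=R@H[:3,:3]@ray
    return (o+w*(z-o[2])/w[2]).round(4)
E
python3 - <<'E'
from h import *
s=env.read_state();print(s["eef_pos"])
for n,u,v,z in(("lid",284.5,240.5,.0755),("lidL",252,240,.0755),("lidR",317,240,.0755),("trayTL",247,50,.008),("trayTR",356,50,.008),("BR",356,157,.008),("BL",247,157,.008)): print(n,wpix(u,v,z,s))
E
```

```text
[ 0.42249246 -0.24882987  0.13835544]
lid [ 0.4262 -0.2548  0.0755]
lidL [ 0.404  -0.2546  0.0755]
lidR [ 0.4485 -0.2545  0.0755]
trayTL [ 0.3959 -0.1156  0.008 ]
trayTR [ 0.4866 -0.1135  0.008 ]
BR [ 0.4883 -0.2059  0.008 ]
BL [ 0.3952 -0.2067  0.008 ]
```

>>> servo_tool(
  motion=[
    {"translation":[0.002,-0.006,-0.016],"delta_rot":[0,0,0],"jaw":1},
    {"translation":[0,0,-0.025],"delta_rot":[0,0,0],"jaw":1},
    {"translation":[0,0,-0.025],"delta_rot":[0,0,0],"jaw":1},
    {"translation":[0,0,-0.025],"delta_rot":[0,0,0],"jaw":1},
    {"translation":[0,0,-0.025],"delta_rot":[0,0,0],"jaw":1},
    {"translation":[0,0,0],"delta_rot":[0,0,0],"jaw":1},
    {"translation":[0,0,0],"delta_rot":[0,0,0],"jaw":1},
  ],
)

```text
clock: 2.9
eef_pos: [0.4265, -0.2547, 0.0253]
ee_rot: [-179.9, -0.1, 90.1]
contact_force: [0.2, -0.6, -0.1]
grip_width: 0.0852
grip_force: 0.0
```

>>> servo_tool(
  motion=[
    {"translation":[0,0,-0.002],"delta_rot":[0,0,0],"jaw":0.6},
    {"translation":[0,0,0],"delta_rot":[0,0,0],"jaw":0.5},
    {"translation":[0,0,0],"delta_rot":[0,0,0],"jaw":0.5},
    {"translation":[0,0,0],"delta_rot":[0,0,0],"jaw":0.5},
    {"translation":[0,0,0],"delta_rot":[0,0,0],"jaw":0.5},
    {"translation":[0,0,0],"delta_rot":[0,0,0],"jaw":0.5},
  ],
  force=40,
)

```text
clock: 3.4
eef_pos: [0.4282, -0.2573, 0.0257]
ee_rot: [179.9, 0.1, 90.0]
contact_force: [-1.0, 2.0, 7.3]
grip_width: 0.061
grip_force: 44.4
```

>>> servo_tool(
  motion=[
    {"translation":[0,0,0.015],"delta_rot":[0,0,0],"jaw":0.5},
    {"translation":[0,0,0.03],"delta_rot":[0,0,0],"jaw":0.5},
    {"translation":[0,0,0.03],"delta_rot":[0,0,0],"jaw":0.5},
    {"translation":[0,0,0.03],"delta_rot":[0,0,0],"jaw":0.5},
    {"translation":[0,0.01,0.03],"delta_rot":[0,0,0],"jaw":0.5},
    {"translation":[0,0.03,0.01],"delta_rot":[0,0,0],"jaw":0.5},
    {"translation":[0.005,0.03,0],"delta_rot":[0,0,0],"jaw":0.5},
    {"translation":[0.01,0.03,0],"delta_rot":[0,0,0],"jaw":0.5},
    {"translation":[0.02,0.03,0],"delta_rot":[0,0,0],"jaw":0.5},
    {"translation":[0.025,0.03,0],"delta_rot":[0,0,0],"jaw":0.5},
    {"translation":[0.03,0.02,0],"delta_rot":[0,0,0],"jaw":0.5},
    {"translation":[0.03,0.015,0],"delta_rot":[0,0,0],"jaw":0.5},
    {"translation":[0.03,0.005,0],"delta_rot":[0,0,0],"jaw":0.5},
    {"translation":[0.025,0,0],"delta_rot":[0,0,0],"jaw":0.5},
    {"translation":[0.012,0,0],"delta_rot":[0,0,0],"jaw":0.5},
    {"translation":[0,0,0],"delta_rot":[0,0,0],"jaw":0.5},
    {"translation":[0,0,0],"delta_rot":[0,0,0],"jaw":0.5},
  ],
)

```text
clock: 4.82
eef_pos: [0.6134, -0.0561, 0.1679]
ee_rot: [-179.9, -0.0, 90.0]
contact_force: [0.2, 0.2, -3.4]
grip_width: 0.0609
grip_force: 45.1
```

```bash
python3 - <<'E'
from h import *
s=env.read_state();p,d=env.capture("wrist");print(s["eef_pos"],s["ee_rot"],s["grip_width"])
np.save("pics/s2.npy",s,allow_pickle=True)
cv2.imwrite("pics/w2.png",p[:,:,::-1])
E
```

```text
[ 0.61338447 -0.05614848  0.16789545] [-1.79918604e+02 -1.63486846e-02  9.00430166e+01] 0.06092196140686157
```

View pics/w2.png

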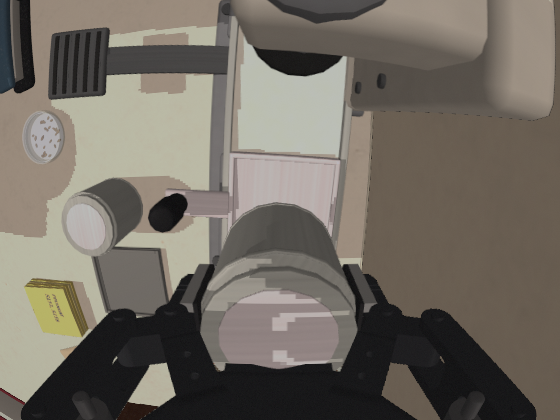

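The tin is held above the deck. The deck's far lip runs from (230,153) to (341,161), and the knob is at (167,212).

```bash
python3 - <<'E'
from h import *
s=np.load("pics/s2.npy",allow_pickle=True).item()
for u,v,z in((230,153,.064),(341,161,.064),(335,230,.064),(228,222,.064),(167,212,.0865),(178,203,.1065),(205,300,.128),(355,300,.128)): print(u,v,wpix(u,v,z,s))
E
```

```text
230 153 [ 0.5761 -0.0078  0.064 ]
341 161 [ 0.6614 -0.0137  0.064 ]
335 230 [ 0.6595 -0.0703  0.064 ]
228 222 [ 0.5725 -0.0635  0.064 ]
167 212 [ 0.5296 -0.048   0.0865]
178 203 [ 0.5456 -0.0354  0.1065]
205 300 [ 0.5639 -0.097   0.128 ]
355 300 [ 0.6649 -0.097   0.128 ]
```

>>> servo_tool(
  motion=[
    {"translation":[0.0015,0,-0.02],"delta_rot":[0,0,0],"jaw":0.5},
    {"translation":[0,0,-0.02],"delta_rot":[0,0,0],"jaw":0.5},
    {"translation":[0,0,-0.015],"delta_rot":[0,0,0],"jaw":0.5},
    {"translation":[0,0,-0.01],"delta_rot":[0,0,0],"jaw":0.5},
    {"translation":[0,0,-0.008],"delta_rot":[0,0,0],"jaw":0.5},
    {"translation":[0,0,-0.004],"delta_rot":[0,0,0],"jaw":0.5},
    {"translation":[0,0,-0.002],"delta_rot":[0,0,0],"jaw":0.5},
    {"translation":[0,0,0],"delta_rot":[0,0,0],"jaw":0.5},
    {"translation":[0,0,0],"delta_rot":[0,0,0],"jaw":0.5},
  ],
)

```text
clock: 5.62
eef_pos: [0.616, -0.0565, 0.0903]
ee_rot: [179.9, 0.0, 90.0]
contact_force: [-0.6, -0.7, -3.0]
grip_width: 0.0611
grip_force: 45.1
```

>>> servo_tool(
  motion=[
    {"translation":[0,0,-0.002],"delta_rot":[0,0,0],"jaw":0.5},
    {"translation":[0,0,-0.0015],"delta_rot":[0,0,0],"jaw":0.5},
    {"translation":[0,0,-0.001],"delta_rot":[0,0,0],"jaw":0.5},
    {"translation":[0,0,0],"delta_rot":[0,0,0],"jaw":0.5},
  ],
)

```text
clock: 5.95
eef_pos: [0.6158, -0.0564, 0.0858]
ee_rot: [179.9, 0.0, 90.0]
contact_force: [-2.0, 0.3, 2.4]
grip_width: 0.0611
grip_force: 45.5
```

>>> servo_tool(
  motion=[
    {"translation":[0,0,0],"delta_rot":[0,0,0],"jaw":0.8},
    {"translation":[0,0,0],"delta_rot":[0,0,0],"jaw":0.9},
    {"translation":[0,0,0],"delta_rot":[0,0,0],"jaw":0.9},
    {"translation":[0,0,0],"delta_rot":[0,0,0],"jaw":0.9},
    {"translation":[0,0,0.02],"delta_rot":[0,0,0],"jaw":0.9},
    {"translation":[0,0,0.03],"delta_rot":[0,0,0],"jaw":0.9},
    {"translation":[0,0,0.04],"delta_rot":[0,0,0],"jaw":0.9},
    {"translation":[0,0,0.02],"delta_rot":[0,0,0],"jaw":0.9},
    {"translation":[0,0,0],"delta_rot":[0,0,0],"jaw":0.9},
  ],
)

```text
clock: 6.7
eef_pos: [0.6198, -0.0573, 0.2025]
ee_rot: [179.3, 0.2, 90.0]
contact_force: [1.2, 0.2, 1.3]
grip_width: 0.0771
grip_force: 0.0
```

```bash
python3 - <<'E'
from h import *
s=env.read_state();p,d=env.capture("wrist");print(s["eef_pos"],s["ee_rot"],s["grip_width"])
np.save("pics/s3.npy",s,allow_pickle=True)
cv2.imwrite("pics/w3.png",p[:,:,::-1])
E
```

```text
[ 0.61981943 -0.05728466  0.20250428] [1.79254944e+02 1.55114454e-01 9.00265303e+01] 0.07707138171308052
```

View pics/w3.png

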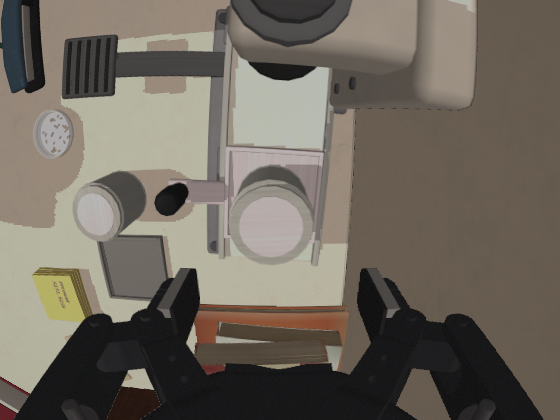

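The tin stands on the deck with its lid centred near (271,226). The deck's far corners are at (227,148) and (323,153), and the knob top is at (177,190).

```bash
python3 - <<'E'
from h import *
s=np.load("pics/s3.npy",allow_pickle=True).item()
for n,u,v,z in(("lid",271,226,.1345),("lidL",236,226,.1345),("lidR",306,226,.1345),("TL",227,148,.064),("TR",323,153,.064),("knobtop",177,192,.1065),("knobtop2",171,199,.0965),("pad",90,67,.067),("padTL",65,39,.067),("padBR",115,97,.067)): print(n,wpix(u,v,z,s))
E
```

```text
lid [ 0.6155 -0.0551  0.1345]
lidL [ 0.5913 -0.0551  0.1345]
lidR [ 0.6397 -0.0553  0.1345]
TL [ 0.577 -0.009  0.064]
TR [ 0.6605 -0.0136  0.064 ]
knobtop [ 0.5423 -0.0374  0.1065]
knobtop2 [ 0.5335 -0.0457  0.0965]
pad [0.4468 0.0753 0.067 ]
padTL [0.4158 0.1094 0.067 ]
padBR [0.4738 0.0432 0.067 ]
```

>>> servo_tool(
  motion=[
    {"translation":[-0.015,0,0],"delta_rot":[0,0,7],"jaw":0.8},
    {"translation":[-0.015,0,0],"delta_rot":[0,0,7],"jaw":0.8},
    {"translation":[-0.015,0,0],"delta_rot":[0,0,7],"jaw":0.8},
    {"translation":[-0.015,0,0],"delta_rot":[0,0,7],"jaw":0.8},
    {"translation":[-0.015,0.008,0],"delta_rot":[0,0,7],"jaw":0.8},
    {"translation":[-0.009,0,0],"delta_rot":[0,0,7],"jaw":0.8},
    {"translation":[0,0,0],"delta_rot":[0,0,7],"jaw":0.8},
    {"translation":[0,0,0],"delta_rot":[0,0,7],"jaw":0.8},
    {"translation":[0,0,-0.01],"delta_rot":[0,0,7],"jaw":0.8},
    {"translation":[0,0,-0.01],"delta_rot":[0,0,7],"jaw":0.8},
    {"translation":[0,0,-0.01],"delta_rot":[0,0,7],"jaw":0.8},
    {"translation":[0,0,-0.01],"delta_rot":[0,0,7],"jaw":0.8},
    {"translation":[0,0,-0.01],"delta_rot":[0,0,2],"jaw":0.8},
    {"translation":[0,0,0],"delta_rot":[0,0,0],"jaw":0.8},
    {"translation":[0,0,0],"delta_rot":[0,0,0],"jaw":0.8},
    {"translation":[0,0,0],"delta_rot":[0,0,0],"jaw":0.8},
  ],
)

```text
clock: 8.08
eef_pos: [0.5309, -0.0483, 0.1443]
ee_rot: [180.0, -0.1, 176.0]
contact_force: [0.8, -0.3, 0.4]
grip_width: 0.0686
grip_force: 0.0
```

```bash
python3 - <<'E'
from h import *
s=env.read_state();p,d=env.capture("wrist");print(s["eef_pos"],s["ee_rot"],s["grip_width"])
np.save("pics/s4.npy",s,allow_pickle=True)
cv2.imwrite("pics/w4.png",p[:,:,::-1])
E
```

```text
[ 0.5308929  -0.04829977  0.14428584] [ 1.79992274e+02 -6.47441574e-02  1.75969804e+02] 0.06860102457266133
```

View pics/w4.png

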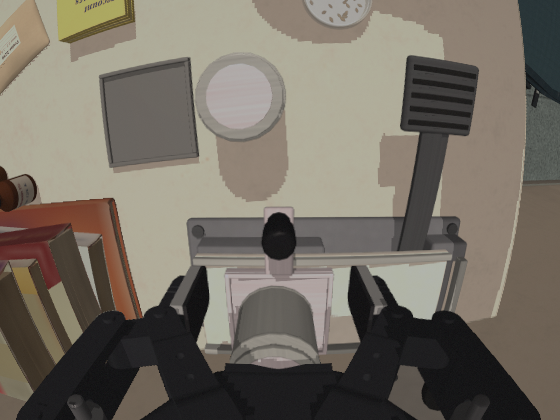

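The knob is at (279,235), centred between the fingers. I'll descend and grip it.

>>> servo_tool(
  motion=[
    {"translation":[0,0,-0.025],"delta_rot":[0,0,0],"jaw":0.8},
    {"translation":[0,0,-0.025],"delta_rot":[0,0,0],"jaw":0.8},
    {"translation":[0,0,-0.018],"delta_rot":[0,0,0],"jaw":0.8},
    {"translation":[0,0,0],"delta_rot":[0,0,0],"jaw":0.5},
    {"translation":[0,0,0],"delta_rot":[0,0,0],"jaw":0.2},
    {"translation":[0,0,0],"delta_rot":[0,0,0],"jaw":0.1},
    {"translation":[0,0,0],"delta_rot":[0,0,0],"jaw":0.1},
    {"translation":[0,0,0],"delta_rot":[0,0,0],"jaw":0.1},
    {"translation":[0,0,0],"delta_rot":[0,0,0],"jaw":0.1},
  ],
  force=40,
)

```text
clock: 8.88
eef_pos: [0.533, -0.0487, 0.079]
ee_rot: [-180.0, 0.2, 176.0]
contact_force: [-1.1, -0.4, 6.3]
grip_width: 0.0205
grip_force: 39.5
```

>>> servo_tool(
  motion=[
    {"translation":[0,0.003,0],"delta_rot":[0,0,0],"jaw":0.1},
    {"translation":[0.0005,0.006,0],"delta_rot":[0,0,0],"jaw":0.1},
    {"translation":[0.0005,0.008,0],"delta_rot":[0,0,0],"jaw":0.1},
    {"translation":[0.0005,0.008,0],"delta_rot":[0,0,0],"jaw":0.1},
    {"translation":[0.0005,0.008,0],"delta_rot":[0,0,0],"jaw":0.1},
    {"translation":[0.0005,0.008,0],"delta_rot":[0,0,0],"jaw":0.1},
    {"translation":[0.0005,0.008,0],"delta_rot":[0,0,0],"jaw":0.1},
    {"translation":[0.0005,0.008,0],"delta_rot":[0,0,0],"jaw":0.1},
    {"translation":[0.0005,0.008,0],"delta_rot":[0,0,0],"jaw":0.1},
    {"translation":[0.0005,0.008,0],"delta_rot":[0,0,0],"jaw":0.1},
    {"translation":[0.0005,0.007,0],"delta_rot":[0,0,0],"jaw":0.1},
    {"translation":[0.0005,0.006,0],"delta_rot":[0,0,0],"jaw":0.1},
    {"translation":[0,0.005,0],"delta_rot":[0,0,0],"jaw":0.1},
    {"translation":[0,0.003,0],"delta_rot":[0,0,0],"jaw":0.1},
    {"translation":[0,0,0],"delta_rot":[0,0,0],"jaw":0.1},
  ],
)

```text
clock: 10.13
eef_pos: [0.5393, 0.046, 0.079]
ee_rot: [180.0, 0.3, 176.0]
contact_force: [0.6, 1.3, 5.9]
grip_width: 0.0201
grip_force: 39.6
```

>>> servo_tool(
  motion=[
    {"translation":[0.0003,0.003,0],"delta_rot":[0,0,0],"jaw":0.1},
    {"translation":[0.0003,0.004,0],"delta_rot":[0,0,0],"jaw":0.1},
    {"translation":[0.0003,0.004,0],"delta_rot":[0,0,0],"jaw":0.1},
    {"translation":[0.0003,0.004,0],"delta_rot":[0,0,0],"jaw":0.1},
    {"translation":[0.0003,0.004,0],"delta_rot":[0,0,0],"jaw":0.1},
    {"translation":[0,0.003,0],"delta_rot":[0,0,0],"jaw":0.1},
    {"translation":[0,0.002,0],"delta_rot":[0,0,0],"jaw":0.1},
    {"translation":[0,0,0],"delta_rot":[0,0,0],"jaw":0.1},
  ],
)

```text
clock: 10.8
eef_pos: [0.5408, 0.0697, 0.079]
ee_rot: [180.0, 0.3, 176.0]
contact_force: [1.5, -0.8, 4.5]
grip_width: 0.0206
grip_force: 39.6
```

>>> servo_tool(
  motion=[
    {"translation":[0,0.002,0],"delta_rot":[0,0,0],"jaw":0.1},
    {"translation":[0,0.002,0],"delta_rot":[0,0,0],"jaw":0.1},
    {"translation":[0,0.002,0],"delta_rot":[0,0,0],"jaw":0.1},
    {"translation":[0,0.002,0],"delta_rot":[0,0,0],"jaw":0.1},
    {"translation":[0,0,0],"delta_rot":[0,0,0],"jaw":0.1},
  ],
)

```text
clock: 11.22
eef_pos: [0.5409, 0.0707, 0.079]
ee_rot: [-179.2, 0.3, 176.2]
contact_force: [0.8, -20.5, 6.1]
grip_width: 0.0204
grip_force: 40.9
```

The shuttle is on its home stop: 20 N at y=0.0707. I'll relax, release, rise and move to the tread with the fingers shut.

>>> servo_tool(
  motion=[
    {"translation":[0,-0.006,0],"delta_rot":[0,0,0],"jaw":0.1},
    {"translation":[0,0,0],"delta_rot":[0,0,0],"jaw":0.4},
    {"translation":[0,0,0],"delta_rot":[0,0,0],"jaw":0.5},
    {"translation":[0,0,0],"delta_rot":[0,0,0],"jaw":0.5},
    {"translation":[0,0,0],"delta_rot":[0,0,0],"jaw":0.5},
    {"translation":[0,0,0.025],"delta_rot":[0,0,0],"jaw":0.5},
    {"translation":[-0.01,0,0.025],"delta_rot":[0,0,0],"jaw":0.3},
    {"translation":[-0.02,0,0],"delta_rot":[0,0,0],"jaw":0},
    {"translation":[-0.02,0.003,0],"delta_rot":[0,0,0],"jaw":0},
    {"translation":[-0.025,0.003,0],"delta_rot":[0,0,0],"jaw":0},
    {"translation":[-0.018,0.002,0],"delta_rot":[0,0,0],"jaw":0},
    {"translation":[0,0,0],"delta_rot":[0,0,0],"jaw":0},
    {"translation":[0,0,0],"delta_rot":[0,0,0],"jaw":0},
    {"translation":[0,0,0],"delta_rot":[0,0,0],"jaw":0},
  ],
)

```text
clock: 12.38
eef_pos: [0.4462, 0.0798, 0.1271]
ee_rot: [180.0, 0.1, 176.1]
contact_force: [0.5, -0.5, 0.1]
grip_width: -0.0001
grip_force: 0.0
```

```bash
python3 - <<'E'
from h import *
s=env.read_state();print(s["eef_pos"],s["contact_force"],s["grip_width"])
p,d=env.capture("side");cv2.imwrite("pics/sd5.png",cv2.resize(p[180:330,150:350,::-1],(800,600),interpolation=3))
W=cloud("side",d)
w=W[230:300,180:260].reshape(-1,3);m=(w[:,2]>.115)&(w[:,2]<.14);print(m.sum(),w[m].mean(0) if m.any() else 0)
E
```

```text
[0.44621626 0.07984252 0.12708859] [ 0.49222576 -0.45545519  0.0888955 ] -0.00011141469660242849
493 [0.62924563 0.07606875 0.1278797 ]
```

View pics/sd5.png

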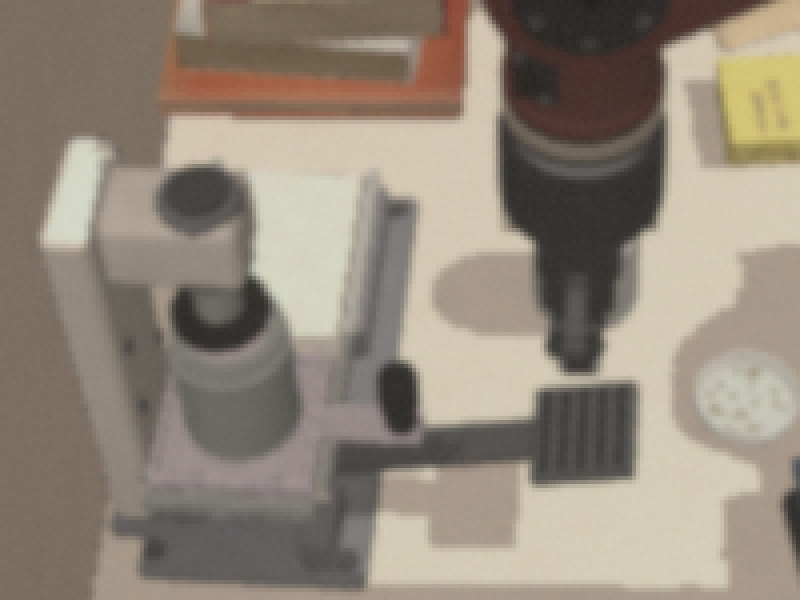

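The tin is under the ram with the shuttle home, and the closed fingers are above the tread. Pressing down now.

>>> servo_tool(
  motion=[
    {"translation":[0,-0.002,-0.025],"delta_rot":[0,0,0],"jaw":0},
    {"translation":[0,0,-0.02],"delta_rot":[0,0,0],"jaw":0},
    {"translation":[0,0,-0.01],"delta_rot":[0,0,0],"jaw":0},
    {"translation":[0,0,-0.006],"delta_rot":[0,0,0],"jaw":0},
    {"translation":[0,0,-0.006],"delta_rot":[0,0,0],"jaw":0},
    {"translation":[0,0,-0.006],"delta_rot":[0,0,0],"jaw":0},
    {"translation":[0,0,-0.006],"delta_rot":[0,0,0],"jaw":0},
    {"translation":[0,0,-0.006],"delta_rot":[0,0,0],"jaw":0},
    {"translation":[0,0,-0.006],"delta_rot":[0,0,0],"jaw":0},
    {"translation":[0,0,-0.004],"delta_rot":[0,0,0],"jaw":0},
    {"translation":[0,0,0],"delta_rot":[0,0,0],"jaw":0},
  ],
)

```text
clock: 13.35
eef_pos: [0.4449, 0.0778, 0.0324]
ee_rot: [-180.0, -0.1, 176.0]
contact_force: [-5.1, 0.4, 7.1]
grip_width: -0.0002
grip_force: 3.5
```

>>> servo_tool(
  motion=[
    {"translation":[0,0,-0.002],"delta_rot":[0,0,0],"jaw":0},
    {"translation":[0,0,-0.002],"delta_rot":[0,0,0],"jaw":0},
    {"translation":[0,0,-0.001],"delta_rot":[0,0,0],"jaw":0},
    {"translation":[0,0,0],"delta_rot":[0,0,0],"jaw":0},
    {"translation":[0,0,0],"delta_rot":[0,0,0],"jaw":0},
  ],
)

```text
clock: 13.77
eef_pos: [0.4449, 0.0778, 0.0298]
ee_rot: [-180.0, -0.2, 176.1]
contact_force: [-12.9, -0.4, 26.7]
grip_width: -0.0001
grip_force: 13.4
```

>>> servo_tool(
  motion=[
    {"translation":[0,0,-0.001],"delta_rot":[0,0,0],"jaw":0},
    {"translation":[0,0,0],"delta_rot":[0,0,0],"jaw":0},
    {"translation":[0,0,0],"delta_rot":[0,0,0],"jaw":0},
    {"translation":[0,0,0],"delta_rot":[0,0,0],"jaw":0},
  ],
)

```text
clock: 14.1
eef_pos: [0.4449, 0.0778, 0.0295]
ee_rot: [-180.0, -0.3, 176.1]
contact_force: [-15.0, -0.4, 33.3]
grip_width: -0.0001
grip_force: 16.3
```

It is firmly on the stop (33 N). I'll let the treadle up smoothly and go back over the knob.

>>> servo_tool(
  motion=[
    {"translation":[0,0,0.006],"delta_rot":[0,0,0],"jaw":0},
    {"translation":[0,0,0.01],"delta_rot":[0,0,0],"jaw":0},
    {"translation":[0,0,0.01],"delta_rot":[0,0,0],"jaw":0},
    {"translation":[0,0,0.01],"delta_rot":[0,0,0],"jaw":0},
    {"translation":[0,0,0.015],"delta_rot":[0,0,0],"jaw":0},
    {"translation":[0,0,0.03],"delta_rot":[0,0,0],"jaw":0.2},
    {"translation":[0,0,0.025],"delta_rot":[0,0,0],"jaw":0.5},
    {"translation":[0.025,-0.002,0],"delta_rot":[0,0,0],"jaw":0.6},
    {"translation":[0.025,-0.002,0],"delta_rot":[0,0,0],"jaw":0.6},
    {"translation":[0.025,-0.002,0],"delta_rot":[0,0,0],"jaw":0.6},
    {"translation":[0.02,-0.001,0],"delta_rot":[0,0,0],"jaw":0.6},
    {"translation":[0,0,0],"delta_rot":[0,0,0],"jaw":0.6},
    {"translation":[0,0,0],"delta_rot":[0,0,0],"jaw":0.6},
  ],
)

```text
clock: 15.18
eef_pos: [0.5405, 0.0705, 0.1317]
ee_rot: [180.0, -0.0, 176.0]
contact_force: [-0.2, 0.6, -0.1]
grip_width: 0.0513
grip_force: 0.0
```

>>> servo_tool(
  motion=[
    {"translation":[0,0,-0.025],"delta_rot":[0,0,0],"jaw":0.6},
    {"translation":[0,0,-0.02],"delta_rot":[0,0,0],"jaw":0.6},
    {"translation":[0,0,-0.008],"delta_rot":[0,0,0],"jaw":0.6},
    {"translation":[0,0,0],"delta_rot":[0,0,0],"jaw":0.3},
    {"translation":[0,0,0],"delta_rot":[0,0,0],"jaw":0.1},
    {"translation":[0,0,0],"delta_rot":[0,0,0],"jaw":0.1},
    {"translation":[0,0,0],"delta_rot":[0,0,0],"jaw":0.1},
    {"translation":[0,0,0],"delta_rot":[0,0,0],"jaw":0.1},
  ],
)

```text
clock: 15.85
eef_pos: [0.5398, 0.0705, 0.0794]
ee_rot: [-180.0, -0.1, 176.0]
contact_force: [-3.3, -1.1, 1.0]
grip_width: 0.0206
grip_force: 39.6
```

```bash
python3 - <<'E'
from h import *
print(env.read_state()["grip_force"])
p,d=env.capture("side");W=cloud("side",d)
w=W[270:306,280:312].reshape(-1,3);m=(w[:,2]>.02)&(w[:,2]<.1);print("pad",m.sum(),w[m].mean(0),np.median(w[m],0))
E
```

```text
39.610592384124175
pad 674 [0.44480857 0.07983841 0.0666129 ] [0.44472708 0.08016083 0.06697247]
```

The treadle is back up (pad at 0.067) and the knob is gripped. Drawing the shuttle out.

>>> servo_tool(
  motion=[
    {"translation":[0,-0.003,0],"delta_rot":[0,0,0],"jaw":0.1},
    {"translation":[-0.0005,-0.006,0],"delta_rot":[0,0,0],"jaw":0.1},
    {"translation":[-0.0005,-0.008,0],"delta_rot":[0,0,0],"jaw":0.1},
    {"translation":[-0.0005,-0.008,0],"delta_rot":[0,0,0],"jaw":0.1},
    {"translation":[-0.0005,-0.008,0],"delta_rot":[0,0,0],"jaw":0.1},
    {"translation":[-0.0005,-0.008,0],"delta_rot":[0,0,0],"jaw":0.1},
    {"translation":[-0.0005,-0.008,0],"delta_rot":[0,0,0],"jaw":0.1},
    {"translation":[-0.0005,-0.008,0],"delta_rot":[0,0,0],"jaw":0.1},
    {"translation":[-0.0005,-0.008,0],"delta_rot":[0,0,0],"jaw":0.1},
    {"translation":[-0.0005,-0.008,0],"delta_rot":[0,0,0],"jaw":0.1},
    {"translation":[-0.0005,-0.008,0],"delta_rot":[0,0,0],"jaw":0.1},
    {"translation":[-0.0005,-0.008,0],"delta_rot":[0,0,0],"jaw":0.1},
    {"translation":[-0.0005,-0.008,0],"delta_rot":[0,0,0],"jaw":0.1},
    {"translation":[-0.0005,-0.007,0],"delta_rot":[0,0,0],"jaw":0.1},
    {"translation":[-0.0005,-0.005,0],"delta_rot":[0,0,0],"jaw":0.1},
    {"translation":[-0.0005,-0.004,0],"delta_rot":[0,0,0],"jaw":0.1},
    {"translation":[-0.0005,-0.003,0],"delta_rot":[0,0,0],"jaw":0.1},
    {"translation":[0,-0.003,0],"delta_rot":[0,0,0],"jaw":0.1},
    {"translation":[0,-0.002,0],"delta_rot":[0,0,0],"jaw":0.1},
    {"translation":[0,0,0],"delta_rot":[0,0,0],"jaw":0.1},
  ],
)

```text
clock: 17.57
eef_pos: [0.5319, -0.0507, 0.0794]
ee_rot: [-180.0, -0.1, 176.0]
contact_force: [-6.1, 0.5, 5.7]
grip_width: 0.0205
grip_force: 40.1
```

>>> servo_tool(
  motion=[
    {"translation":[0,-0.002,0],"delta_rot":[0,0,0],"jaw":0.1},
    {"translation":[0,-0.002,0],"delta_rot":[0,0,0],"jaw":0.1},
    {"translation":[0,-0.002,0],"delta_rot":[0,0,0],"jaw":0.1},
    {"translation":[0,-0.002,0],"delta_rot":[0,0,0],"jaw":0.1},
    {"translation":[0,0,0],"delta_rot":[0,0,0],"jaw":0.1},
  ],
)

```text
clock: 17.98
eef_pos: [0.5316, -0.0544, 0.0793]
ee_rot: [179.5, -0.2, 175.9]
contact_force: [-6.2, 12.7, 7.5]
grip_width: 0.0205
grip_force: 40.8
```

The shuttle is fully out: 12.7 N on the stop after exactly 0.125 m of travel. I'll release, rise, turn and re-centre over the tin.

>>> servo_tool(
  motion=[
    {"translation":[0,0.003,0],"delta_rot":[0,0,0],"jaw":0.1},
    {"translation":[0,0,0],"delta_rot":[0,0,0],"jaw":0.4},
    {"translation":[0,0,0],"delta_rot":[0,0,0],"jaw":0.5},
    {"translation":[0,0,0],"delta_rot":[0,0,0],"jaw":0.5},
    {"translation":[0,0,0],"delta_rot":[0,0,0],"jaw":0.5},
    {"translation":[0,0,0.03],"delta_rot":[0,0,0],"jaw":0.5},
    {"translation":[0,0,0.04],"delta_rot":[0,0,-7],"jaw":0.8},
    {"translation":[0,0,0.04],"delta_rot":[0,0,-7],"jaw":1},
    {"translation":[0,0,0.013],"delta_rot":[0,0,-7],"jaw":1},
    {"translation":[0.01,0,0],"delta_rot":[0,0,-7],"jaw":1},
    {"translation":[0.01,0,0],"delta_rot":[0,0,-7],"jaw":1},
    {"translation":[0.01,0,0],"delta_rot":[0,0,-7],"jaw":1},
    {"translation":[0.01,0,0],"delta_rot":[0,0,-7],"jaw":1},
    {"translation":[0.01,0,0],"delta_rot":[0,0,-7],"jaw":1},
    {"translation":[0.01,-0.002,0],"delta_rot":[0,0,-7],"jaw":1},
    {"translation":[0.01,-0.002,0],"delta_rot":[0,0,-7],"jaw":1},
    {"translation":[0.01,0,0],"delta_rot":[0,0,-7],"jaw":1},
    {"translation":[0.003,0,0],"delta_rot":[0,0,-7],"jaw":1},
    {"translation":[0,0,0],"delta_rot":[0,0,-2],"jaw":1},
    {"translation":[0,0,0],"delta_rot":[0,0,0],"jaw":1},
  ],
)

```text
clock: 19.65
eef_pos: [0.6159, -0.0598, 0.2017]
ee_rot: [180.0, 0.0, 90.0]
contact_force: [0.4, 0.4, -0.3]
grip_width: 0.0857
grip_force: 0.0
```

```bash
python3 - <<'E'
from h import *
s=env.read_state();p,d=env.capture("wrist");print(s["eef_pos"],s["ee_rot"],s["grip_width"])
np.save("pics/s6.npy",s,allow_pickle=True)
cv2.imwrite("pics/w6.png",p[:,:,::-1])
E
```

```text
[ 0.61593632 -0.05980942  0.20166907] [1.79954970e+02 1.24945459e-02 8.99778847e+01] 0.08573729164571045
```

View pics/w6.png

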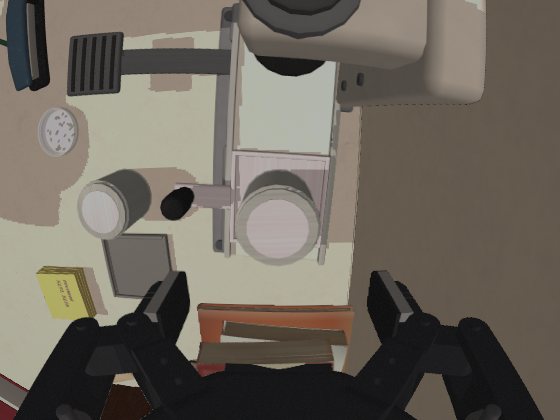

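The lid is flush on the rim, centred near (277,229), and the tin sits centred on the deck.

```bash
python3 - <<'E'
from h import *
s=np.load("pics/s6.npy",allow_pickle=True).item();print(wpix(277.5,229,.128,s))
p,d=env.capture("top");W=cloud("top",d);w=W[115:175,215:285].reshape(-1,3)
m=(w[:,2]>.115)&(w[:,2]<.15)&(w[:,1]<0);print(m.sum(),np.median(w[m],0) if m.any() else "")
E
```

```text
[ 0.6153 -0.0618  0.128 ]
364 [ 0.61108286 -0.0758898   0.12827976]
```

>>> servo_tool(
  motion=[
    {"translation":[0,0,-0.025],"delta_rot":[0,0,0],"jaw":1},
    {"translation":[0,0,-0.025],"delta_rot":[0,0,0],"jaw":1},
    {"translation":[0,0,-0.025],"delta_rot":[0,0,0],"jaw":1},
    {"translation":[0,0,-0.02],"delta_rot":[0,0,0],"jaw":1},
    {"translation":[0,0,-0.014],"delta_rot":[0,0,0],"jaw":1},
    {"translation":[0,0,-0.005],"delta_rot":[0,0,0],"jaw":0.9},
    {"translation":[0,0,0],"delta_rot":[0,0,0],"jaw":0.6},
    {"translation":[0,0,0],"delta_rot":[0,0,0],"jaw":0.5},
    {"translation":[0,0,0],"delta_rot":[0,0,0],"jaw":0.5},
    {"translation":[0,0,0],"delta_rot":[0,0,0],"jaw":0.5},
    {"translation":[0,0,0],"delta_rot":[0,0,0],"jaw":0.5},
  ],
)

```text
clock: 20.67
eef_pos: [0.6157, -0.0595, 0.0886]
ee_rot: [179.9, 0.0, 90.0]
contact_force: [-0.2, -0.3, -2.7]
grip_width: 0.0608
grip_force: 44.0
```

The lid is home (top at 0.128) and the tin is gripped. Carrying it to above the tray.

>>> servo_tool(
  motion=[
    {"translation":[0,0,0.015],"delta_rot":[0,0,0],"jaw":0.5},
    {"translation":[0,0,0.03],"delta_rot":[0,0,0],"jaw":0.5},
    {"translation":[0,0,0.03],"delta_rot":[0,0,0],"jaw":0.5},
    {"translation":[-0.01,0,0.01],"delta_rot":[0,0,0],"jaw":0.5},
    {"translation":[-0.025,0,0],"delta_rot":[0,0,0],"jaw":0.5},
    {"translation":[-0.03,0,0],"delta_rot":[0,0,0],"jaw":0.5},
    {"translation":[-0.03,-0.01,0],"delta_rot":[0,0,0],"jaw":0.5},
    {"translation":[-0.03,-0.02,0],"delta_rot":[0,0,0],"jaw":0.5},
    {"translation":[-0.025,-0.025,0],"delta_rot":[0,0,0],"jaw":0.5},
    {"translation":[-0.015,-0.025,0],"delta_rot":[0,0,0],"jaw":0.5},
    {"translation":[-0.01,-0.015,0],"delta_rot":[0,0,0],"jaw":0.5},
    {"translation":[0,-0.005,0],"delta_rot":[0,0,0],"jaw":0.5},
    {"translation":[0,0,-0.025],"delta_rot":[0,0,0],"jaw":0.5},
    {"translation":[0,0,-0.025],"delta_rot":[0,0,0],"jaw":0.5},
    {"translation":[0,0,-0.025],"delta_rot":[0,0,0],"jaw":0.5},
    {"translation":[0,0,-0.02],"delta_rot":[0,0,0],"jaw":0.5},
    {"translation":[0,0,-0.015],"delta_rot":[0,0,0],"jaw":0.5},
    {"translation":[0,0,0],"delta_rot":[0,0,0],"jaw":0.5},
    {"translation":[0,0,0],"delta_rot":[0,0,0],"jaw":0.5},
  ],
)

```text
clock: 22.25
eef_pos: [0.4401, -0.1587, 0.0623]
ee_rot: [-179.9, -0.1, 90.0]
contact_force: [-0.3, 0.2, -2.5]
grip_width: 0.0613
grip_force: 44.8
```

>>> servo_tool(
  motion=[
    {"translation":[0,0,-0.012],"delta_rot":[0,0,0],"jaw":0.5},
    {"translation":[0,0,-0.008],"delta_rot":[0,0,0],"jaw":0.5},
    {"translation":[0,0,-0.005],"delta_rot":[0,0,0],"jaw":0.5},
    {"translation":[0,0,-0.002],"delta_rot":[0,0,0],"jaw":0.5},
    {"translation":[0,0,-0.001],"delta_rot":[0,0,0],"jaw":0.5},
    {"translation":[0,0,-0.001],"delta_rot":[0,0,0],"jaw":0.5},
    {"translation":[0,0,0],"delta_rot":[0,0,0],"jaw":0.5},
    {"translation":[0,0,0],"delta_rot":[0,0,0],"jaw":0.5},
  ],
)

```text
clock: 22.92
eef_pos: [0.4406, -0.1595, 0.0342]
ee_rot: [180.0, 0.0, 90.0]
contact_force: [0.7, -0.2, -2.8]
grip_width: 0.0609
grip_force: 44.9
```

>>> servo_tool(
  motion=[
    {"translation":[0,0,-0.001],"delta_rot":[0,0,0],"jaw":0.5},
    {"translation":[0,0,-0.001],"delta_rot":[0,0,0],"jaw":0.5},
    {"translation":[0,0,0],"delta_rot":[0,0,0],"jaw":0.5},
    {"translation":[0,0,0],"delta_rot":[0,0,0],"jaw":0.5},
  ],
)

```text
clock: 23.25
eef_pos: [0.4402, -0.1593, 0.0318]
ee_rot: [-180.0, -0.0, 90.0]
contact_force: [0.1, 0.1, -2.9]
grip_width: 0.0609
grip_force: 44.9
```

>>> servo_tool(
  motion=[
    {"translation":[0,0,-0.001],"delta_rot":[0,0,0],"jaw":0.5},
    {"translation":[0,0,-0.001],"delta_rot":[0,0,0],"jaw":0.5},
    {"translation":[0,0,0],"delta_rot":[0,0,0],"jaw":0.5},
    {"translation":[0,0,0],"delta_rot":[0,0,0],"jaw":0.5},
  ],
)

```text
clock: 23.58
eef_pos: [0.4403, -0.1594, 0.0316]
ee_rot: [-179.9, -0.0, 90.0]
contact_force: [-6.2, 3.4, 11.3]
grip_width: 0.0613
grip_force: 46.5
```

Contact with the tray floor. Releasing and withdrawing upward.

>>> servo_tool(
  motion=[
    {"translation":[0,0,0.001],"delta_rot":[0,0,0],"jaw":0.8},
    {"translation":[0,0,0],"delta_rot":[0,0,0],"jaw":1},
    {"translation":[0,0,0],"delta_rot":[0,0,0],"jaw":1},
    {"translation":[0,0,0],"delta_rot":[0,0,0],"jaw":1},
    {"translation":[0,0,0],"delta_rot":[0,0,0],"jaw":1},
    {"translation":[0,0,0.02],"delta_rot":[0,0,0],"jaw":1},
    {"translation":[0,0,0.03],"delta_rot":[0,0,0],"jaw":1},
    {"translation":[0,0,0.04],"delta_rot":[0,0,0],"jaw":1},
    {"translation":[0,0,0.04],"delta_rot":[0,0,0],"jaw":1},
    {"translation":[0,0,0.04],"delta_rot":[0,0,0],"jaw":1},
    {"translation":[0,0,0.02],"delta_rot":[0,0,0],"jaw":1},
    {"translation":[0,-0.03,0],"delta_rot":[0,0,0],"jaw":1},
    {"translation":[0,-0.03,0],"delta_rot":[0,0,0],"jaw":1},
    {"translation":[0,0,0],"delta_rot":[0,0,0],"jaw":1},
    {"translation":[0,0,0],"delta_rot":[0,0,0],"jaw":1},
  ],
)

```text
clock: 24.83
eef_pos: [0.4401, -0.2203, 0.2208]
ee_rot: [-180.0, -0.0, 89.9]
contact_force: [1.0, 0.4, -0.9]
grip_width: 0.0853
grip_force: 0.0
```

```bash
python3 - <<'E'
from h import *
s=env.read_state();p,d=env.capture("wrist");print(s["eef_pos"],s["ee_rot"],s["contact_force"])
np.save("pics/s7.npy",s,allow_pickle=True)
cv2.imwrite("pics/w7.png",p[:,:,::-1])
E
```

```text
[ 0.440141   -0.22032054  0.22075054] [-1.79995803e+02 -1.71718215e-02  8.98873460e+01] [ 0.95969557  0.41773871 -0.86568579]
```

View pics/w7.png

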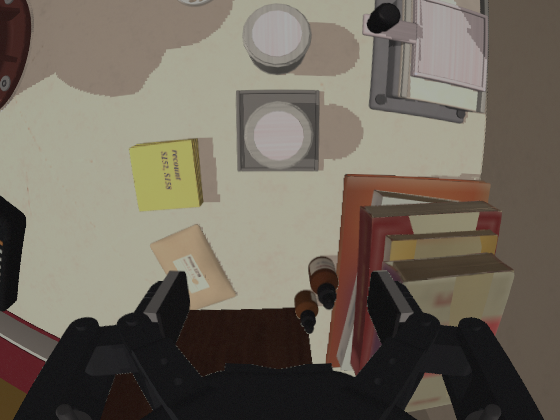

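The tin stands upright in the tray, with the lid at (278,135) and the tray spanning (237–320, 91–171). The shuttle is out, the other objects haven't moved, and the gripper is clear.

```bash
python3 -c "
from rig import env
print(env.hand_in())"
```

```text
the job is handed in; nothing more can be done
None
```

The job is handed in: the tin's lid is pressed home and it stands upright and released in the grey tray, with the treadle up, the shuttle fully out and nothing else moved; hand-in returned no verdict, so these are my own camera and force readings.

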